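Hook the spring retractor onto the parked barcode scanner

TASK

Hook the spring retractor onto the scanner parked in its desk holder: pull the hook arm down by its ribbed grip, bring the hook in under the top bar of the steel hanging loop above the scanner, and ease it up until the bar lies in the hook and the spring holds it there, then let go. Feel for the loop, whose height differs from day to day; do not knock or strain it (keep the hook's push on it under 20 N), never let the hook fly up, keep the gripper off scanner and loop, and leave the other things on the desk where they are.

Things in the scene. Friction and masses are not known exactly. Their poses are not given: they have to be found in the camera images.
- stand: Retractor stand fixed to the desk: round grey foot of radius 52 mm, upright steel column 22 mm thick, spring drum at its top (z 345 to 405 mm, on the column's +x side). Origin on the column's axis at desk level, z up. At a swing of 0 the hook arm points along the stand's -x axis.
- carriage (a joint): How far the hook arm is pulled down the column, in m: 0 at the top stop (where it starts), 0.11 at the bottom. The spring pulls it up with a net force of about 5 to 6 N at the top, 8 to 9 N at the bottom; let go, it flies up. The carriage is a dark round weight of 48 mm diameter on the column, right below the arm.
- hook_arm: Level steel arm, 10 mm wide, 14 mm tall, moving with the carriage and swinging freely about the column (-1.2 to +0.7 rad). Origin on the column's axis at the arm's mid-height (z 338 mm at the top stop); it runs along its own -x to the hook's shank at 190 mm. Swing = its yaw minus the stand's; it starts at -0.75 to -0.45, off to the stand's +y side, the hook's open tip facing the loop.
- grip (a point): Centre of the black ribbed grip on the hook arm, 130 mm from the column's axis on the arm's centre line: a block 46 mm long along the arm, 16 mm wide, 24 mm tall, to be taken from above across its width.
- hook_foot (a point): Middle of the hook's foot, on its rod's centre line (-190, -15, -56 mm in the arm's frame). Hook of 8 mm rod: a shank straight down from the arm's end, a foot running 30 mm along the arm's -y, an upturned tip. The foot's underside is 4 mm below this point, the rod's top, where the bar must lie, 4 mm above.
- hook_tip (a point): Top of the hook's upturned tip, 12 mm above the foot's centre line and 30 mm from the shank's axis; the trough between shank and tip is 22 mm wide. From the foot's underside to here the hook is 16 mm tall.
- scanner_dock: Fixed steel desk holder with the barcode scanner clamped in it; origin at desk level right below the middle of the hanging loop. The loop stands in the holder's x-z plane and is threaded along its y. Seen from the stand it lies along -x, at the hook foot's radius within 6 mm, up to 25 mm to either side; yaw within 0.1 rad of the stand's.
- scanner_top (a point): Top of the scanner's head (z 192 mm), right below the loop; the head is 60 mm wide and reaches 70 mm either way along the holder's x. The loop above it: upright rectangle of 7 mm round steel rod, opening 40 mm wide along the holder's x and 22 mm tall, on a flat stem that leaves no way below it.
- loop_low (a point): Lowest place that the middle of the loop's opening can have (z 211 mm). The loop is clamped 0 to 40 mm higher than this and its height is NOT measured: find it by touch, for instance by lowering the hook's foot onto the top bar, or by camera. The top bar's upper face is 18 mm above the opening's middle, its underside 11 mm above.
- label_roll: bystander: white roll of labels, 72 mm across, 42 mm tall, beside the stand; origin at the centre of its underside
- clip_tin: bystander: blue clip tin, 62x92x27 mm, beside the holder; origin at the centre of its underside
- calculator: bystander: desk calculator, 156x108x28 mm; origin at the centre of its underside
- pouch_20: bystander: flat white pouch, 174x208x48 mm; origin at the centre of its underside
- tea_mug: bystander: green mug, 96 mm tall; origin at the centre of its underside
- tape: bystander: roll of brown packing tape, 104 mm across; origin at the centre of its underside

How it is judged (in metres and radians):
On the way:
1. the hook arm is pulled down, by at least 22 mm (value of joint carriage above 0.022 m), for 0.2 s.
At the end, for the whole second after the job is handed in: The loop's top bar lies in the hook's trough: foot middle within 20 mm along and 14 mm across the loop's middle, the spring pressing hook to bar with over 2 N, carriage 18 to 70 mm below its top stop, at rest (under 10 mm/s), let go (x of hook_foot in the frame of scanner_dock between -0.02 and 0.02 m and y of hook_foot in the frame of scanner_dock between -0.014 and 0.014 m and value of joint carriage between 0.018 and 0.07 m and contact force between hook_arm and scanner_dock above 2 N and velocity of joint carriage between -0.01 and 0.01 m/s and contact force between the fingers and hook_arm below 0.1 N); the robot touches nothing.
It fails at once if the hook pushes on the loop or scanner with more than 20 N (contact force between hook_arm and scanner_dock above 20 N).
It fails at once if the hook flies up, faster than 0.2 m/s (velocity of joint carriage below -0.2 m/s).
It fails at once if the gripper or arm pushes on the scanner, its holder or the loop with more than 5 N (contact force between any of the fingers, the arm and scanner_dock above 5 N).
It fails at once if one of the other things on the desk is shifted by more than 30 mm (distance of any of label_roll, clip_tin, calculator, pouch_20, tea_mug, tape from where it was at the start of the episode above 0.03 m).
It also fails if it takes over 46 s, if anything falls off the work surface, if the arm or the gripper's body presses on something with over 40 N, if the wrist force passes 120 N, or if a joint passes its speed limit or range.

ROBOT

A 6-joint arm with a two-finger parallel gripper is mounted at the origin on a cart in front of the work surface, level with it; the furniture and walls round the work are solid. World frame = base frame: x ahead of the robot, y to its left, z up, the work surface at z = 0. Lengths are in mm, angles in rad, forces in N, time in s.
With the tool pointing down it reaches from about 300 to 850 mm from the base axis. Payload 5.4 kg.
Tool frame: the origin (TCP) lies at the very end of the fingers, on their centre line; the grasp point (between the pads) lies arm.grip_point_offset behind it (arm.grip_point_offset is the distance from the TCP to the grasp point, in mm); y points along the fingers, x is the direction in which the jaws open and shut, and the axes are right-handed (so a half turn about y gives the same grasp; the last joint's range is limited). The gripper opens to 85 mm and grips with 20 to 120 N. Pads are 22 mm wide; open, the fingers measure 114 mm over their backs; the gripper's body (76 mm by 85 mm) begins 54 mm behind the grasp point. The pads swing forward as they close: fully open they stand 13 mm farther back than shut.
Start: joints at [-1.342, 0.158, 1.597, -0, 1.386, -0.21], TCP at [244.266, -520.519, 231.299] pointing down, gripper open.
Joint ranges: [-2.91, 2.91], [-0.94, 2.29], [0.18, 2.7], [-1.29, 4.43], [0.17, 2.64], [-3, 3]. Speed limits (rad/s): [2.57, 2.57, 3.14, 3.14, 3.14, 3.14].

INTERFACE

Orientations are given as a rotation vector (axis times angle).
In Python, from station import arm gives the robot as it stands.
- The arm moves only by the tool drive_tool, never from a script. Its argument "series" is a list of rows, each a list of 2 entries, a list of its own where there are three numbers: the shift along the tool's x, y, z in cm, then the turn about the tool's y in rad. In form: [[[dx, dy, dz], twist], ...]. A call has 1 to 20 rows; each row is the pose to reach, as a shift and turn from the pose commanded when the call began, along the tool's axes at that moment; what a row does not reach only later rows make up. A row lasts 1/8 s, in which the tool goes at most 62.5 mm and 10.7 degrees, less where a joint would pass 70% of its speed; a pose out of reach is approached as far as the arm can. A call with a gripper value outside its range is refused whole. "jaw" is the opening, from 0 (shut) to 1 (fully open), set as the call begins (left out, the last holds). The fingers move at their own pace and stop on an object; the grip force is fixed at half the most. Time passes only in rows, so rows that repeat a pose let the fingers close. It gives the time, the measured TCP pose, the force and the opening at its end, in the units of the state.
- arm.read_state(): the state, without advancing time (a new reading comes with each control period).
- arm.snapshot(name): name is "scene" or "side" or "wrist"; returns (picture, depth): 384x512x3 uint8, blue, green, red; 384x512 float32, mm along the optical axis (not along the pixel's ray), 0 where there is no reading.
- arm.camera_info(name): a dict with "fx", "fy", "cx", "cy" (pixels), "D" ([k1, k2, p1, p2, k3] as OpenCV has them; the pictures are not rectified), "world_from_camera" (4x4, takes a point from camera to world coordinates); the wrist camera has in their place "T_tool_cam" (4x4, takes a point from camera to tool coordinates, whose origin is the TCP and whose axes are the tool frame's). Camera axes: x right, y down, z forward; pixel columns grow to the right and rows downward; lengths in mm; the calibration is good to about 2 mm. A picture is of the moment at which its call begins: read the wrist's pose just before it. camera_info takes no time and is no camera call.
- arm.hand_in(): hands the job in, once; it reports no verdict.
The state is a dict: "clock": time; "qpos": joint angles; "joint_vel": joint speeds; "tau": joint torques, N m; "eef_pos": TCP position; "eef_rot": TCP orientation; "ft_force": force on the tool from outside, world axes, zero at the start; "wrist_torque": the same for the moment, N m; "finger_gap": opening from 0.0 (shut) to 1.0 (fully open).
Only numpy, scipy, OpenCV 4.12 (cv2) and the standard library are available. Lean on these libraries where they do the work, as an engineer would, in place of code of your own. Each camera call takes 0.05 s, during which the arm holds its last target. There are 200 camera calls.

## Working session

There is one attempt and no reset: what is moved stays moved. The work goes in short steps, Python scripts to look and compute and a tool call to move; the robot and the scene stay as the last step left them, time stands still between calls to the robot, and variables do not carry over. Pictures are saved under pics/ and viewed, about 8 in all and at most 12, crops included, and the job is handed in when it is done.

Besides the shell and the picture viewer there is one more tool, called by a JSON object that holds its "method" and its "body". drive_tool: Moves the arm, as the interface text tells. Its arguments: {"type":"object","properties":{"series":{"type":"array","items":{"type":"array"}},"jaw":{"type":"number"}},"required":["series"]}

```bash
mkdir -p pics && ls && python3 - <<'E'
from station import arm
import cv2,numpy as np
s=arm.read_state();print({k:np.round(v,3).tolist() for k,v in s.items()},arm.grip_point_offset)
ims=[]
for n in["scene","side"]:
    p,d=arm.snapshot(n);cv2.imwrite(f"pics/{n}0.png",p);np.save(f"{n}0.npy",d)
    i=arm.camera_info(n);print(n,i['fx'],i['fy'],i['cx'],i['cy'],i['D'],np.round(i['world_from_camera'],3).tolist())
i=arm.camera_info("wrist");print(np.round(i['T_tool_cam'],3).tolist())
E
```

```text
pics
{'clock': 0.0, 'qpos': [-1.342, 0.159, 1.598, -0.0, 1.386, -0.21], 'joint_vel': [0.0, 0.001, 0.003, -0.001, -0.001, -0.0], 'tau': [0.0, -39.6, -33.143, -0.0, 0.008, 0.0], 'eef_pos': [244.129, -519.934, 230.294], 'eef_rot': [-1.384, 0.881, -0.879], 'ft_force': [-0.264, -0.339, -0.435], 'wrist_torque': [0.037, 0.012, 0.018], 'finger_gap': 1.002} 18.700000000000003
scene 465.4829029794623 465.4829029794623 252.36225409280766 192.25896686018334 [-0.06931305  0.          0.          0.          0.        ] [[-0.746, -0.443, 0.497, -438.983], [-0.666, 0.49, -0.563, 1059.057], [0.006, -0.751, -0.66, 1515.622], [0.0, 0.0, 0.0, 1.0]]
side 431.93092073082335 431.93092073082335 255.96027941001972 184.94744828228295 [-0.03510455  0.          0.          0.          0.        ] [[1.0, -0.017, -0.011, 575.422], [0.001, -0.522, 0.853, -1503.579], [-0.021, -0.853, -0.522, 1106.805], [0.0, 0.0, 0.0, 1.0]]
[[1.0, -0.001, 0.001, -0.191], [-0.001, -0.298, 0.954, -142.761], [-0.001, -0.954, -0.298, 75.579], [0.0, 0.0, 0.0, 1.0]]
```

View pics/scene0.png

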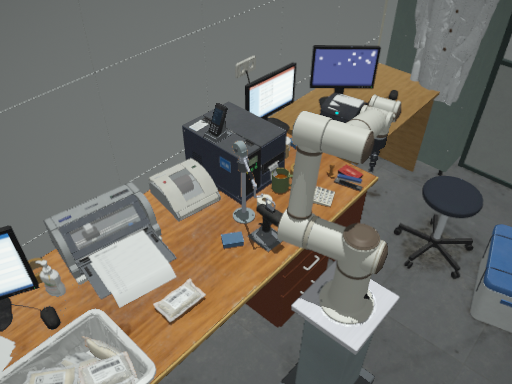

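View pics/side0.png

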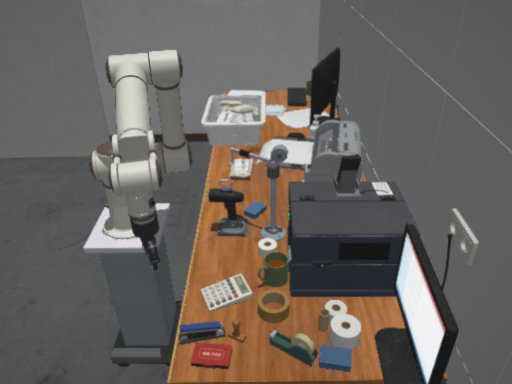

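The stand is at scene (243,215) and side (273,232), with the scanner and holder at side (230,205). The arm points toward the robot and +y, with its tip near side (235,153). Next I'll enlarge both views.

```bash
cat > h.py <<'E'
import cv2,numpy as np
from station import arm
from scipy.spatial.transform import Rotation as R
def cam(n,T=None):
    i=arm.camera_info(n);K=np.array([[i['fx'],0,i['cx']],[0,i['fy'],i['cy']],[0,0,1]])
    if n=='wrist':
        W=T@np.array(i['T_tool_cam'])
    else: W=np.array(i['world_from_camera'])
    return K,np.array(i['D']),W
def tool(s):
    T=np.eye(4);T[:3,:3]=R.from_rotvec(s['eef_rot']).as_matrix();T[:3,3]=s['eef_pos'];return T
def ray(c,uv):
    K,D,W=c;p=cv2.undistortPoints(np.array([[uv]],float),K,D)[0,0]
    d=W[:3,:3]@np.array([p[0],p[1],1]);return W[:3,3],d
def plane(c,uv,z):
    o,d=ray(c,uv);return o+d*(z-o[2])/d[2]
def two(c1,u1,c2,u2):
    o1,d1=ray(c1,u1);o2,d2=ray(c2,u2);t=np.linalg.lstsq(np.c_[d1,-d2],o2-o1,rcond=None)[0]
    a,b=o1+d1*t[0],o2+d2*t[1];return (a+b)/2,np.linalg.norm(a-b)
def proj(c,P):
    K,D,W=c;M=np.linalg.inv(W);return cv2.projectPoints(np.atleast_2d(np.array(P,float)),cv2.Rodrigues(M[:3,:3])[0],M[:3,3],K,D)[0][:,0]
def cloud(c,d,us,vs):
    return np.array([ray(c,(u,v))[0]+ray(c,(u,v))[1]*d[v,u] for u,v in zip(us,vs)])
E
python3 - <<'E'
from h import *
a=cv2.imread('pics/scene0.png')[130:260,200:320];b=cv2.imread('pics/side0.png')[135:265,190:310]
cv2.imwrite('pics/zoom0.png',np.hstack([cv2.resize(x,None,fx=3.3,fy=4.2,interpolation=cv2.INTER_CUBIC) if 0 else cv2.resize(x,(396,429),interpolation=cv2.INTER_CUBIC) for x in(a,b)]))
cs,cd=cam('scene'),cam('side')
print(plane(cs,(243,215),0),plane(cd,(273,232),0))
for n,c,(u0,u1,v0,v1) in(('scene',cs,(225,290,135,255)),('side',cd,(200,300,140,250))):
    d=np.load(n+'0.npy');vs,us=np.mgrid[v0:v1,u0:u1];P=cloud(c,d,us.ravel(),vs.ravel())
    base=plane(cd,(273,232),0)
    m=(np.linalg.norm(P[:,:2]-base[:2],axis=1)<260)&(P[:,2]>290)&(P[:,2]<420)
    np.save(n+'c.npy',P[m]);
    for lo in range(200,420,20):
        q=P[(np.linalg.norm(P[:,:2]-base[:2],axis=1)<260)&(P[:,2]>=lo)&(P[:,2]<lo+20)];print(n,lo,len(q),np.median(q,0).round() if len(q) else'',q.min(0).round() if len(q) else '',q.max(0).round() if len(q) else '')
E
```

```text
[ 6.27133591e+02 -8.32468216e+01  2.27373675e-13] [622.83793324 -72.67545709   0.        ]
scene 200 168 [ 676. -129.  210.] [ 409. -328.  200.] [779. -31. 220.]
scene 220 146 [ 676. -128.  231.] [ 406. -325.  220.] [777. -31. 240.]
scene 240 153 [ 677. -182.  250.] [ 415. -328.  240.] [778. -38. 260.]
scene 260 457 [ 725. -226.  275.] [ 455. -328.  260.] [845.  14. 280.]
scene 280 209 [ 716. -210.  283.] [ 441. -317.  280.] [845.  33. 300.]
scene 300 40 [607. -61. 310.] [458. -92. 300.] [636.  28. 319.]
scene 320 66 [604. -59. 332.] [ 454. -102.  320.] [640.  33. 340.]
scene 340 140 [553. -36. 347.] [453. -97. 340.] [664.  33. 359.]
scene 360 62 [620. -70. 371.] [606. -95. 360.] [680. -57. 380.]
scene 380 76 [629. -72. 389.] [608. -98. 381.] [669. -60. 399.]
scene 400 35 [640. -82. 404.] [ 623. -100.  400.] [661. -65. 411.]
side 200 76 [449. -49. 211.] [ 410. -263.  200.] [674. -38. 220.]
side 220 57 [618. -88. 231.] [ 410. -265.  220.] [675. -37. 240.]
side 240 59 [618. -91. 245.] [ 412. -250.  240.] [676. -40. 259.]
side 260 160 [ 688. -224.  278.] [ 611. -328.  260.] [716. -81. 280.]
side 280 270 [ 685. -188.  282.] [ 443. -325.  280.] [717.  25. 300.]
side 300 62 [ 614. -102.  309.] [ 458. -111.  300.] [641.  24. 318.]
side 320 130 [600. -86. 333.] [ 456. -114.  320.] [642.  21. 340.]
side 340 196 [555. -45. 348.] [ 456. -106.  340.] [659.  27. 360.]
side 360 80 [ 638. -104.  371.] [ 611. -114.  360.] [669. -76. 380.]
side 380 93 [ 643. -103.  390.] [ 615. -111.  380.] [674. -68. 400.]
side 400 55 [644. -93. 404.] [ 622. -108.  400.] [663. -69. 410.]
```

View pics/zoom0.png

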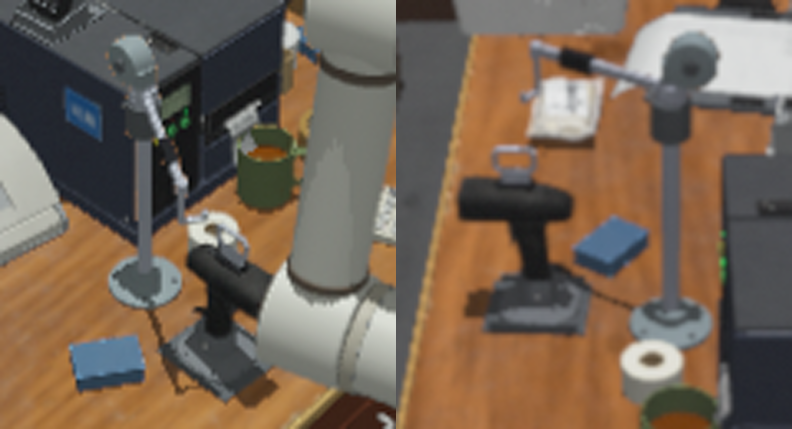

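```bash
python3 - <<'E'
from h import *
cs,cd=cam('scene'),cam('side')
s=arm.read_state();print(tool(s).round(3)[:3,:3])
A=lambda x,y:(200+(x+.5)/3.3-.5,130+(y+.5)/3.3-.5); B=lambda x,y:(190+(x-396+.5)/3.3-.5,135+(y+.5)/3.3-.5)
for n,a,b in(('foot',(146,282),(671,324)),('grip',(173,155),(577,60)),('armend',(181,190),(538,47)),('looptop',(232,236),(516,149)),('hookbase',(183,220),(535,92)),('drum',(130,62),(690,62))):
    print(n,*two(cs,A(*a),cd,B(*b)))
print(plane(cs,A(146,282),0),plane(cd,B(671,324),0))
for n,c,v0,v1,u0,u1 in(('scene',cs,170,225,200,330),('side',cd,172,205,200,270)):
    d=np.load(n+'0.npy');vs,us=np.mgrid[v0:v1,u0:u1];P=cloud(c,d,us.ravel(),vs.ravel())
    m=(P[:,2]>194)&(P[:,2]<275)&(P[:,0]>400)&(P[:,0]<500)&(abs(P[:,1]+50)<70);q=P[m];print(n,len(q),q.mean(0),q.min(0),q.max(0));
    if len(q): print(q[np.argsort(q[:,2])][::max(1,len(q)//20)].round())
# column
d=np.load('side0.npy');vs,us=np.mgrid[160:235,255:295];P=cloud(cd,d,us.ravel(),vs.ravel());m=(P[:,2]>40)&(P[:,2]<270)&(np.hypot(P[:,0]-624,P[:,1]+75)<25);print('col',m.sum(),np.median(P[m],0))
E
```

```text
[[ 0.425 -0.     0.905]
 [-0.905  0.002  0.425]
 [-0.002 -1.     0.   ]]
foot [621.91994444 -83.03390394   3.30853407] 1.1894747822225153
grip [512.42378717 -12.90022614 339.75386954] 4.726811414950698
armend [464.36547027  27.16385466 337.50758764] 5.274144184144709
looptop [436.72931295 -38.87328762 235.59412727] 3.784693857976615
hookbase [462.29115664  19.55734959 282.94984011] 3.7006876983064187
drum [644.54484642 -83.38013789 373.02562209] 2.2742790373519326
[623.55394234 -85.5203658    0.        ] [622.59002907 -78.30025224   0.        ]
scene 64 [432.39163852 -39.17834739 217.81949223] [406.41137581 -48.44450604 194.55071723] [458.39905488 -28.22580284 242.28296075]
[[451. -28. 195.]
 [445. -41. 195.]
 [413. -28. 196.]
 [448. -38. 201.]
 [444. -39. 203.]
 [423. -40. 204.]
 [453. -43. 206.]
 [417. -39. 208.]
 [444. -38. 209.]
 [419. -41. 211.]
 [434. -40. 214.]
 [409. -35. 216.]
 [442. -36. 217.]
 [406. -31. 226.]
 [456. -39. 229.]
 [410. -35. 232.]
 [452. -41. 235.]
 [417. -37. 238.]
 [437. -42. 239.]
 [439. -38. 240.]
 [425. -41. 241.]
 [431. -41. 242.]]
side 100 [434.52362639 -45.73872146 216.414019  ] [404.4480474  -59.41079548 194.00890157] [458.26403973 -36.99976506 246.37886423]
[[404. -46. 194.]
 [445. -55. 195.]
 [432. -41. 195.]
 [445. -52. 197.]
 [444. -40. 199.]
 [429. -42. 201.]
 [433. -48. 204.]
 [417. -44. 207.]
 [449. -49. 209.]
 [453. -46. 212.]
 [442. -55. 213.]
 [445. -42. 214.]
 [410. -46. 217.]
 [458. -46. 221.]
 [454. -42. 228.]
 [418. -37. 235.]
 [427. -44. 239.]
 [431. -41. 241.]
 [412. -49. 242.]
 [416. -50. 243.]]
col 285 [621.94544918 -91.11847032 158.22618798]
```

The column is at about (622,-82) and the grip at (512,-13). The arm bears 147°. The loop is at (433,-41), with its bar top at z≈242. The radii (130, 192 and 193) match the given sizes. I'll move above the grip with the camera on the outward side.

{"method": "drive_tool", "body": {"series": [[[0,-6,0],0],[[0,-12,0],-0.1],[[-2,-18,3],-0.3],[[-6,-20,8],-0.48],[[-10,-20,13],-0.66],[[-14,-20,18],-0.84],[[-18,-20,24],-1.02],[[-22,-20,29],-1.2],[[-26,-20,34],-1.38],[[-30,-20,39],-1.56],[[-33,-20,43],-1.74],[[-34.5,-20,45.8],-1.92],[[-34.5,-20,45.8],-2.13],[[-34.5,-20,45.8],-2.13],[[-34.5,-20,45.8],-2.13],[[-34.5,-20,45.8],-2.13]], "jaw": 1}}

```text
clock: 2.1
eef_pos: [512.1, -14.2, 431.3]
eef_rot: [-1.428, -0.776, 0.776]
ft_force: [-0.3, 0.4, -1.1]
finger_gap: 0.997
```

```bash
cat > look.py <<'E'
from h import *
import sys
s=arm.read_state();T=tool(s);print(s['clock'],T.round(3).tolist(),np.round(s['qpos'],2))
p,d=arm.snapshot('wrist');n=sys.argv[1];cv2.imwrite(f'pics/{n}.png',p);np.save(n+'_d.npy',d);np.save(n+'_T.npy',T)
E
python3 look.py w1
```

```text
2.1 [[0.544, 0.0, -0.839, 512.135], [0.839, 0.0, 0.544, -14.167], [0.0, -1.0, -0.0, 431.322], [0.0, 0.0, 0.0, 1.0]] [-0.26 -0.05  1.43  0.    1.77 -1.26]
```

View pics/w1.png

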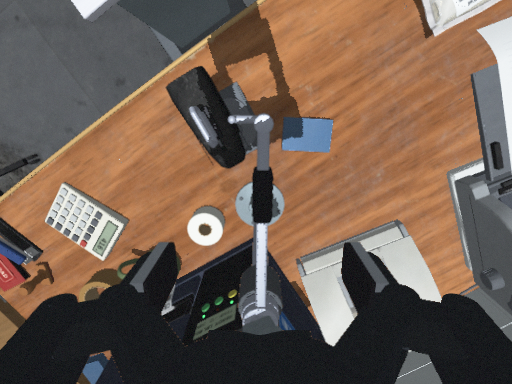

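The wrist view shows the grip at u 262, v 170–222, the arm end at (264,122) and the hook tip at (233,119). The loop's bar runs from about (193,107) to (213,140).

```bash
python3 - <<'E'
from h import *
T=np.load('w1_T.npy');d=np.load('w1_d.npy');c=cam('wrist',T);im=cv2.imread('pics/w1.png')
# grip: dark pixels in ROI
roi=np.zeros(d.shape,bool);roi[160:232,245:280]=1
vs,us=np.where(roi&(im.max(2)<45));P=cloud(c,d,us,vs);m=P[:,2]>340;P=P[m];print('grip top',len(P),P.mean(0),P[:,2].min(),P[:,2].max())
(cx,cy),(w,h),an=cv2.minAreaRect(P[:,:2].astype(np.float32));print(cx,cy,w,h,an, 'bbox',us[m].min(),us[m].max(),vs[m].min(),vs[m].max())
# arm steel
vs,us=np.mgrid[110:290,250:285];P=cloud(c,d,us.ravel(),vs.ravel());P=P[(P[:,2]>335)&(P[:,2]<356)]
v=cv2.fitLine(P[:,:2].astype(np.float32),cv2.DIST_HUBER,0,.01,.01).ravel();print('arm line',v,np.degrees(np.arctan2(-abs(v[1])*0+v[1],v[0])), len(P));t=(P[:,:2]-v[2:])@v[:2];print('ends',v[2:]+v[:2]*t.min(),v[2:]+v[:2]*t.max())
# tip/foot
vs,us=np.mgrid[108:130,222:275];P=cloud(c,d,us.ravel(),vs.ravel());m=(P[:,2]>265)&(P[:,2]<320);print('hook',P[m][np.argsort(us.ravel()[m])][::4].round(1).tolist())
# loop
vs,us=np.mgrid[95:160,180:225];P=cloud(c,d,us.ravel(),vs.ravel());m=(P[:,2]>222)&(P[:,2]<262);Q=P[m];print('loop',len(Q),Q.mean(0),'ztop pct',np.percentile(Q[:,2],[5,25,50,75,90,97]))
(cx,cy),(w,h),an=cv2.minAreaRect(Q[:,:2].astype(np.float32));print(cx,cy,w,h,an)
v=cv2.fitLine(Q[:,:2].astype(np.float32),cv2.DIST_HUBER,0,.01,.01).ravel();print(v)
h=Q[Q[:,2]>np.percentile(Q[:,2],50)];print(h.mean(0),h.min(0),h.max(0))
t=(h[:,:2]-v[2:])@v[:2];i=np.argsort(t);print(np.c_[t[i],h[i,2]][::max(1,len(i)//15)].round(1).tolist())
E
```

```text
grip top 970 [511.05104547 -11.1064798  350.32750436] 341.2415133366816 574.0807610457107
490.5433349609375 3.244495391845703 16.535991668701172 98.12451934814453 55.31661605834961 bbox 252 272 169 222
arm line [  0.8307344  -0.556669  515.25415   -14.241931 ] -33.82575 2545
ends [456.47861947  25.1431203 ] [590.59005931 -64.7239698 ]
hook [[444.5, -6.4, 291.8], [444.3, -5.1, 291.7], [447.4, -7.3, 291.6], [447.1, -5.7, 293.6], [448.7, -7.0, 291.8], [444.6, -2.8, 293.3], [448.4, -5.4, 293.4], [443.5, -1.5, 287.4], [449.7, -5.4, 291.8], [448.7, -3.5, 292.1], [447.9, -2.6, 294.7], [447.7, -1.4, 293.5], [449.2, -2.5, 293.3], [446.7, 0.3, 291.9], [448.2, -0.8, 291.7], [450.6, -3.1, 285.6], [449.5, -0.9, 287.7], [448.0, 0.1, 286.9], [446.9, 1.9, 286.0], [451.7, -1.4, 285.4], [453.1, -1.3, 283.8], [446.7, 3.0, 283.3], [450.4, 2.0, 287.2], [452.8, 0.2, 285.1], [448.8, 3.0, 286.1], [450.1, 3.2, 285.5], [451.7, 2.2, 285.9], [448.3, 5.3, 281.2], [453.8, 1.9, 285.3], [455.2, 2.0, 283.5], [449.6, 5.9, 285.2], [449.4, 7.2, 283.6], [454.9, 3.5, 284.3], [450.9, 6.2, 285.3], [453.0, 6.1, 286.8], [452
[... 369 characters left out ...]
.3, 285.5], [457.1, 14.0, 286.1], [456.1, 15.7, 283.8]]
loop 300 [434.67280962 -43.06613834 238.57223827] ztop pct [230.717511   238.25980724 239.70079313 240.7222749  241.27165397
 241.87153858]
435.4158630371094 -43.51230239868164 7.151348114013672 53.824764251708984 86.42183685302734
[ 9.9723035e-01 -7.4375033e-02  4.3479764e+02 -4.2869534e+01]
[434.63125773 -43.59508975 240.7536288 ] [413.09792571 -47.5734276  239.70187818] [455.85304243 -39.45278304 242.91814208]
[[-21.6, 239.8], [-17.8, 240.4], [-15.4, 240.3], [-12.8, 240.0], [-10.2, 240.5], [-7.7, 240.8], [-4.8, 240.0], [-1.4, 242.1], [1.2, 240.4], [3.8, 240.9], [7.6, 241.4], [10.6, 241.2], [13.1, 241.7], [15.6, 241.1], [18.2, 239.7]]
```

The wrist view agrees: the loop centre is (435,-43.5) and its bar top is z≈241. The arm bears 146.2° and the grip is at about (511,-11). Now I'll descend and grip.

{"method": "drive_tool", "body": {"series": [[[0.17,2,0.25],0.015],[[0.17,4,0.25],0.015],[[0.17,6,0.25],0.015],[[0.17,7.5,0.25],0.015],[[0.17,9,0.25],0.015],[[0.17,10.2,0.25],0.015],[[0.17,11.1,0.25],0.015],[[0.17,11.1,0.25],0.015],[[0.17,11.1,0.25],0.015]], "jaw": 1}}

```text
clock: 3.28
eef_pos: [511.4, -10.9, 320.9]
eef_rot: [-1.432, -0.767, 0.766]
ft_force: [-0.1, 0.1, -0.2]
finger_gap: 0.999
```

{"method": "drive_tool", "body": {"series": [[[0,0,0],0],[[0,0,0],0],[[0,0,0],0],[[0,0,0],0],[[0,0,0],0],[[0,0,0],0],[[0,0,0],0],[[0,0,0],0]], "jaw": 0}}

```text
clock: 4.28
eef_pos: [511.2, -10.8, 320.5]
eef_rot: [-1.432, -0.767, 0.766]
ft_force: [-0.5, 0.8, 3.0]
finger_gap: 0.177
```

```bash
python3 look.py w2 && python3 -c "
import numpy as np;from station import arm;s=arm.read_state();print(s['ft_force'],s['wrist_torque'])"
```

```text
4.275 [[0.554, 0.0, -0.832, 511.189], [0.832, 0.0, 0.554, -10.798], [0.0, -1.0, -0.0, 320.494], [0.0, 0.0, 0.0, 1.0]] [-0.26 -0.05  1.64  0.    1.55 -1.24]
[0.45825184 1.23364797 1.96280716] [0.13670864 0.03987072 0.03488305]
```

View pics/w2.png

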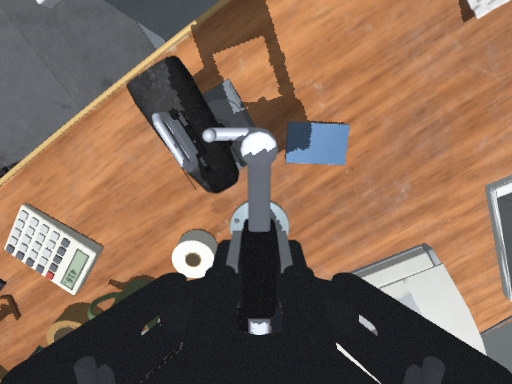

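Gripped: the gap is 15 mm. The hook tip is at (209,135), the shank at (259,146), and the loop bar runs from (158,118) to (190,166). I'll refine the loop and hook relative to each other from this closer view.

```bash
python3 - <<'E'
from h import *
T=np.load('w2_T.npy');d=np.load('w2_d.npy');c=cam('wrist',T)
vs,us=np.mgrid[105:178,145:200];P=cloud(c,d,us.ravel(),vs.ravel());Q=P[(P[:,2]>232)&(P[:,2]<262)]
v=cv2.fitLine(Q[:,:2].astype(np.float32),cv2.DIST_HUBER,0,.01,.01).ravel()
t=(Q[:,:2]-v[2:])@v[:2];print('loop',len(Q),v,'mid',v[2:]+v[:2]*(t.min()+t.max())/2,t.max()-t.min(),np.percentile(Q[:,2],[50,80,90,95,99]))
vs,us=np.mgrid[122:150,198:245];P=cloud(c,d,us.ravel(),vs.ravel());Q=P[(P[:,2]>265)&(P[:,2]<310)]
print('foot z',np.percentile(Q[:,2],[10,50,90,95,99]));tip=Q[Q[:,2]>Q[:,2].max()-3];print('tip',tip.mean(0),len(tip))
o=-np.array([-T[0,2],-T[1,2]]);o=T[:2,2];n=np.array([-o[1],o[0]])
col=T[:2,3]-130*o;fm=col+190*o+15*n;print('o',o,'col',col,'footmid pred',fm,'tip pred',fm+15*n)
for off in(15,):
    L=v[2:]+v[:2]*(t.min()+t.max())/2;b=np.arctan2(*(L-col)[::-1]);phi=b-np.arctan2(15,190);print('r',np.linalg.norm(L-col),'phi',np.degrees(phi),'dphi',phi-np.arctan2(o[1],o[0]))
    ph0=np.arctan2(o[1],o[0])
    for f in(.25,.5,.75,.9,1,1.1):
        ph=ph0+f*(phi-ph0);g=col+130*np.array([np.cos(ph),np.sin(ph)])-T[:2,3];print(f,'tx %.1f tz %.1f twist %.3f'%(g@T[:2,0],g@T[:2,2],-(ph-ph0)))
E
```

```text
loop 619 [ 9.9722683e-01 -7.4421979e-02  4.3435703e+02 -4.2820553e+01] mid [434.83845011 -42.85648106] 54.06624411957141 [239.88809505 240.88273164 241.30183541 241.60969563 242.03768901]
foot z [284.18614626 285.92883454 293.41128046 294.00346221 294.83482799]
tip [446.64358254  -3.81703826 293.67323875] 93
o [-0.83221152  0.55445824] col [619.37657132 -82.87798086] footmid pred [452.93950925   9.9859116 ] tip pred [444.62263567  -2.49726118]
r 188.8280663135147 phi 163.24954882863418 dphi 0.29536132701838236
0.25 tx -9.6 tz -0.4 twist -0.074
0.5 tx -19.1 tz -1.4 twist -0.148
0.75 tx -28.6 tz -3.2 twist -0.222
0.9 tx -34.2 tz -4.6 twist -0.266
1 tx -37.8 tz -5.6 twist -0.295
1.1 tx -41.5 tz -6.8 twist -0.325
```

{"method": "drive_tool", "body": {"series": [[[-0.48,0,-0.01],-0.037],[[-0.96,0,-0.04],-0.074],[[-1.44,0,-0.09],-0.111],[[-1.91,0,-0.14],-0.148],[[-2.39,0,-0.23],-0.185],[[-2.86,0,-0.32],-0.222],[[-3.33,0,-0.43],-0.258],[[-3.78,0,-0.56],-0.295],[[-3.78,0,-0.56],-0.295],[[-3.78,0,-0.56],-0.295]]}}

```text
clock: 5.58
eef_pos: [494.8, -45.6, 320.5]
eef_rot: [-1.334, -0.99, 0.99]
ft_force: [-1.9, -1.3, 2.9]
finger_gap: 0.177
```

{"method": "drive_tool", "body": {"series": [[[0,0.3,0],0],[[0,0.7,0],0],[[0,1.1,0],0],[[0,1.5,0],0],[[0,1.9,0],0],[[0,2.3,0],0],[[0,2.6,0],0],[[0,2.9,0],0],[[0,3.1,0],0],[[0,3.2,0],0],[[0,3.2,0],0],[[0,3.2,0],0]]}}

```text
clock: 7.08
eef_pos: [494.8, -45.5, 289.0]
eef_rot: [-1.335, -0.99, 0.991]
ft_force: [-2.4, -1.3, 5.3]
finger_gap: 0.179
```

```bash
python3 look.py w3 && python3 - <<'E'
from h import *
s=arm.read_state();print(s['ft_force'],s['wrist_torque'],s['finger_gap'])
E
```

```text
7.075 [[0.289, 0.0, -0.957, 494.836], [0.957, -0.001, 0.289, -45.524], [-0.001, -1.0, -0.0, 288.997], [0.0, 0.0, 0.0, 1.0]] [-0.34 -0.08  1.73 -0.    1.49 -1.61]
[-1.82012476 -1.37057336  4.98076697] [-0.06962063  0.4299091  -0.19580133] 0.1784605873208691
```

View pics/w3.png

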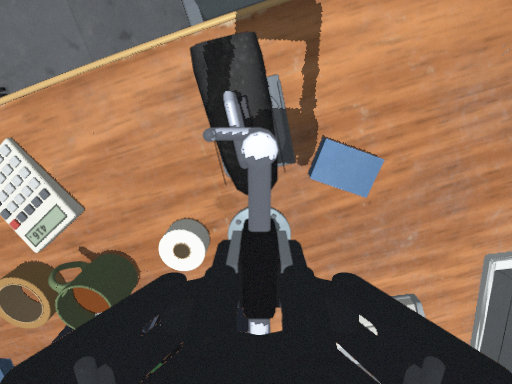

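The hook's foot now crosses the loop bar, at about (237,133) in the picture. I'll feel downward in small steps.

{"method": "drive_tool", "body": {"series": [[[0,0.1,0],0],[[0,0.2,0],0],[[0,0.3,0],0],[[0,0.35,0],0],[[0,0.35,0],0]]}}

```text
clock: 7.75
eef_pos: [494.8, -45.5, 285.5]
eef_rot: [-1.335, -0.99, 0.991]
ft_force: [-1.8, -0.0, 6.2]
finger_gap: 0.18
```

{"method": "drive_tool", "body": {"series": [[[0,0.05,0],0],[[0,0.1,0],0],[[0,0.1,0],0]]}}

```text
clock: 8.12
eef_pos: [494.8, -45.5, 284.5]
eef_rot: [-1.335, -0.99, 0.991]
ft_force: [-3.7, -0.9, 6.1]
finger_gap: 0.172
```

{"method": "drive_tool", "body": {"series": [[[0,0.05,0],0],[[0,0.05,0],0]]}}

```text
clock: 8.38
eef_pos: [494.8, -45.5, 284.1]
eef_rot: [-1.335, -0.99, 0.991]
ft_force: [-3.3, -1.1, 6.1]
finger_gap: 0.178
```

{"method": "drive_tool", "body": {"series": [[[0,0.05,0],0],[[0,0.05,0],0]]}}

```text
clock: 8.62
eef_pos: [494.8, -45.6, 283.6]
eef_rot: [-1.335, -0.99, 0.991]
ft_force: [-3.0, -0.8, 5.3]
finger_gap: 0.173
```

{"method": "drive_tool", "body": {"series": [[[0,0.05,0],0],[[0,0.05,0],0]]}}

```text
clock: 8.88
eef_pos: [494.8, -45.5, 283.1]
eef_rot: [-1.335, -0.99, 0.991]
ft_force: [-3.2, -0.7, 5.9]
finger_gap: 0.177
```

{"method": "drive_tool", "body": {"series": [[[0,0.05,0],0],[[0,0.05,0],0]]}}

```text
clock: 9.12
eef_pos: [494.8, -45.5, 282.8]
eef_rot: [-1.335, -0.99, 0.991]
ft_force: [-3.1, -1.7, 7.4]
finger_gap: 0.173
```

{"method": "drive_tool", "body": {"series": [[[0,0.05,0],0],[[0,0.05,0],0]]}}

```text
clock: 9.38
eef_pos: [494.8, -45.5, 282.7]
eef_rot: [-1.335, -0.99, 0.991]
ft_force: [-4.3, -0.0, 8.8]
finger_gap: 0.176
```

Contact shows at TCP z≈282.9, where the force rises 6→8.8 N and z stalls. That puts the bar top near 240.4, in agreement with the camera. Next I'll lift, swing back clear, lower so the hook is centred on the opening (TCP z≈256.9), and check.

{"method": "drive_tool", "body": {"series": [[[0,-0.25,0],0],[[0,-0.5,0],0],[[0,-0.75,0],0],[[0,-1.0,0],0],[[0.52,-1.0,-0.01],0.04],[[1.04,-1.0,-0.04],0.08],[[1.56,-1.0,-0.09],0.12],[[2.07,-1.0,-0.17],0.16],[[2.58,-1.0,-0.26],0.2],[[2.58,-1.0,-0.26],0.2]]}}

```text
clock: 10.62
eef_pos: [505.0, -21.1, 292.2]
eef_rot: [-1.404, -0.839, 0.838]
ft_force: [-2.0, 0.8, 5.9]
finger_gap: 0.176
```

{"method": "drive_tool", "body": {"series": [[[0,0.35,0],0],[[0,0.7,0],0],[[0,1.1,0],0],[[0,1.5,0],0],[[0,1.9,0],0],[[0,2.3,0],0],[[0,2.7,0],0],[[0,3.1,0],0],[[0,3.4,0],0],[[0,3.51,0],0],[[0,3.51,0],0],[[0,3.51,0],0]]}}

```text
clock: 12.12
eef_pos: [504.9, -21.2, 257.0]
eef_rot: [-1.403, -0.839, 0.839]
ft_force: [-2.5, 1.0, 6.9]
finger_gap: 0.174
```

```bash
python3 look.py w4 && python3 - <<'E'
from h import *
s=arm.read_state();print(s['ft_force'],s['finger_gap'])
p,d=arm.snapshot('side');cv2.imwrite('pics/s4.png',p)
a=cv2.resize(p[145:205,200:290],(600,400),interpolation=cv2.INTER_CUBIC)
b=cv2.imread('pics/w4.png')[60:260,130:330];cv2.imwrite('pics/c4.png',np.hstack([cv2.resize(a,(400,267)),cv2.resize(b,(267,267))]))
T=np.load('w4_T.npy');d=np.load('w4_d.npy');c=cam('wrist',T);col=T[:2,3]-130*T[:2,2];print(col)
vs,us=np.mgrid[60:200,130:300];P=cloud(c,d,us.ravel(),vs.ravel())
L=P[(np.linalg.norm(P[:,:2]-[434.8,-43],axis=1)<28)&(P[:,2]>232)&(P[:,2]<262)&(P[:,1]<-37)];print('loop',len(L),L.mean(0),np.percentile(L[:,2],[50,80,95]))
o=T[:2,2];n=np.array([-o[1],o[0]]);tp=col+190*o+30*n
H=P[(np.linalg.norm(P[:,:2]-tp,axis=1)<9)&(P[:,2]>205)&(P[:,2]<270)];print('tip pred',tp,len(H),H.mean(0),np.percentile(H[:,2],[20,50,80,95]))
E
```

```text
12.125 [[0.473, 0.001, -0.881, 504.939], [0.881, -0.0, 0.473, -21.235], [0.0, -1.0, -0.001, 257.048], [0.0, 0.0, 0.0, 1.0]] [-0.28 -0.04  1.76  0.    1.43 -1.36]
[-2.71619084  0.34395723  6.31696574] 0.17699505531286722
[619.46078442 -82.75635839]
loop 1152 [433.99722078 -42.92057108 239.13122924] [239.70527575 240.66307539 241.29819499]
tip pred [437.88608269 -19.26926631] 277 [440.74876909 -17.85885285 225.99435158] [221.93172302 227.06525081 230.01222138 230.80563384]
```

View pics/c4.png

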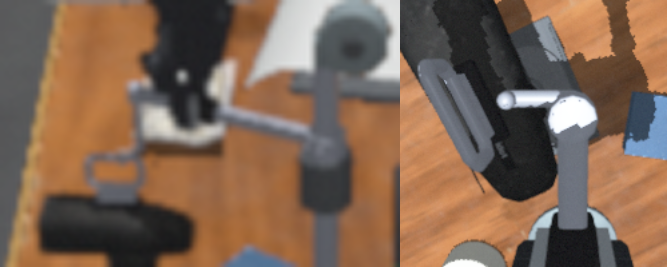

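The tip top is about 10.5 mm below the bar top (10 wanted), so the hook is centred on the opening. Swinging in, in two stages.

{"method": "drive_tool", "body": {"series": [[[-0.33,0,0],-0.025],[[-0.65,0,-0.02],-0.05],[[-0.91,0,-0.03],-0.07],[[-1.17,0,-0.05],-0.09],[[-1.43,0,-0.08],-0.11],[[-1.56,0,-0.09],-0.12],[[-1.56,0,-0.09],-0.12]]}}

```text
clock: 13.1
eef_pos: [498.3, -35.6, 257.0]
eef_rot: [-1.364, -0.93, 0.93]
ft_force: [-3.3, -0.3, 6.8]
finger_gap: 0.178
```

{"method": "drive_tool", "body": {"series": [[[-0.2,0,0],-0.015],[[-0.39,0,-0.01],-0.03],[[-0.59,0,-0.01],-0.045],[[-0.78,0,-0.02],-0.06],[[-0.91,0,-0.03],-0.07],[[-1.04,0,-0.04],-0.08],[[-1.04,0,-0.04],-0.08],[[-1.04,0,-0.04],-0.08]]}}

```text
clock: 14.1
eef_pos: [494.8, -45.6, 257.1]
eef_rot: [-1.335, -0.99, 0.991]
ft_force: [-3.4, -0.4, 6.4]
finger_gap: 0.178
```

```bash
python3 look.py w5 && python3 - <<'E'
from h import *
s=arm.read_state();print(s['ft_force'],s['finger_gap'])
p=cv2.imread('pics/w5.png')[60:220,140:320];cv2.imwrite('pics/c5.png',cv2.resize(p,(675,600),interpolation=cv2.INTER_CUBIC))
E
```

```text
14.1 [[0.289, 0.0, -0.957, 494.832], [0.957, -0.001, 0.289, -45.575], [-0.001, -1.0, -0.001, 257.077], [0.0, 0.0, 0.0, 1.0]] [-0.34 -0.07  1.78 -0.    1.43 -1.61]
[-3.55945089 -0.30925709  7.81857596] 0.17560993199228883
```

View pics/c5.png

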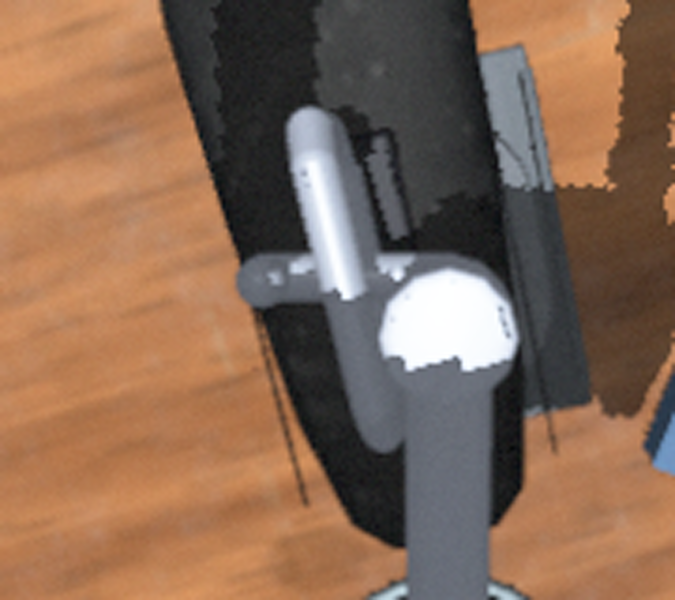

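The bar (at 337,280 in the crop) lies over the foot, midway between tip (265,280) and shank. Easing up; contact is expected after about 10.9 mm.

{"method": "drive_tool", "body": {"series": [[[0,-0.15,0],0],[[0,-0.3,0],0],[[0,-0.45,0],0],[[0,-0.6,0],0],[[0,-0.75,0],0],[[0,-0.85,0],0],[[0,-0.95,0],0],[[0,-0.95,0],0]]}}

```text
clock: 15.15
eef_pos: [494.8, -45.6, 266.6]
eef_rot: [-1.335, -0.99, 0.991]
ft_force: [-3.1, -0.4, 6.5]
finger_gap: 0.176
```

{"method": "drive_tool", "body": {"series": [[[0,-0.05,0],0],[[0,-0.1,0],0],[[0,-0.1,0],0]]}}

```text
clock: 15.52
eef_pos: [494.8, -45.6, 267.6]
eef_rot: [-1.335, -0.99, 0.991]
ft_force: [-3.3, -0.5, 7.4]
finger_gap: 0.179
```

{"method": "drive_tool", "body": {"series": [[[0,-0.05,0],0],[[0,-0.05,0],0]]}}

```text
clock: 15.78
eef_pos: [494.8, -45.6, 268.1]
eef_rot: [-1.335, -0.99, 0.991]
ft_force: [-2.1, -0.9, 7.0]
finger_gap: 0.176
```

{"method": "drive_tool", "body": {"series": [[[0,-0.05,0],0],[[0,-0.05,0],0]]}}

```text
clock: 16.02
eef_pos: [494.8, -45.6, 268.2]
eef_rot: [-1.334, -0.99, 0.991]
ft_force: [-2.4, -0.8, 5.9]
finger_gap: 0.177
```

{"method": "drive_tool", "body": {"series": [[[0,-0.05,0],0],[[0,-0.05,0],0]]}}

```text
clock: 16.27
eef_pos: [494.8, -45.5, 268.3]
eef_rot: [-1.334, -0.991, 0.991]
ft_force: [-2.5, -1.4, 4.0]
finger_gap: 0.174
```

Contact at z≈268.2, as predicted. I'll unload until the bar carries the spring.

{"method": "drive_tool", "body": {"series": [[[0,-0.05,0],0],[[0,-0.1,0],0],[[0,-0.1,0],0]]}}

```text
clock: 16.65
eef_pos: [494.8, -45.5, 268.6]
eef_rot: [-1.334, -0.991, 0.991]
ft_force: [2.3, -2.8, -0.0]
finger_gap: 0.174
```

{"method": "drive_tool", "body": {"series": [[[0,-0.05,0],0],[[0,-0.05,0],0]]}}

```text
clock: 16.9
eef_pos: [494.8, -45.5, 268.8]
eef_rot: [-1.333, -0.991, 0.991]
ft_force: [4.4, -2.6, -6.3]
finger_gap: 0.176
```

{"method": "drive_tool", "body": {"series": [[[0,0.05,0],0],[[0,0.05,0],0],[[0,0.05,0],0]]}}

```text
clock: 17.27
eef_pos: [494.8, -45.5, 268.9]
eef_rot: [-1.334, -0.991, 0.991]
ft_force: [4.6, -4.5, -5.8]
finger_gap: 0.178
```

{"method": "drive_tool", "body": {"series": [[[0,0,0],0],[[0,0,0],0],[[0,0,0],0],[[0,0,0],0],[[0,0,0],0],[[0,0,0],0],[[0,0,0],0]], "jaw": 0.6}}

```text
clock: 18.15
eef_pos: [494.7, -45.4, 269.2]
eef_rot: [-1.334, -0.991, 0.991]
ft_force: [0.1, -0.5, 0.3]
finger_gap: 0.6
```

```bash
python3 look.py w6 && python3 - <<'E'
from h import *
s=arm.read_state();print(s['ft_force'],s['finger_gap'])
p=cv2.imread('pics/w6.png')[60:380,100:440];cv2.imwrite('pics/c6.png',cv2.resize(p,(637,600),interpolation=cv2.INTER_CUBIC))
E
```

```text
18.15 [[0.289, -0.0, -0.957, 494.738], [0.957, 0.0, 0.289, -45.435], [0.0, -1.0, 0.0, 269.189], [0.0, 0.0, 0.0, 1.0]] [-0.34 -0.07  1.76  0.    1.45 -1.61]
[-0.52220183  0.43271027 -0.1584453 ] 0.5977663138578546
```

View pics/c6.png

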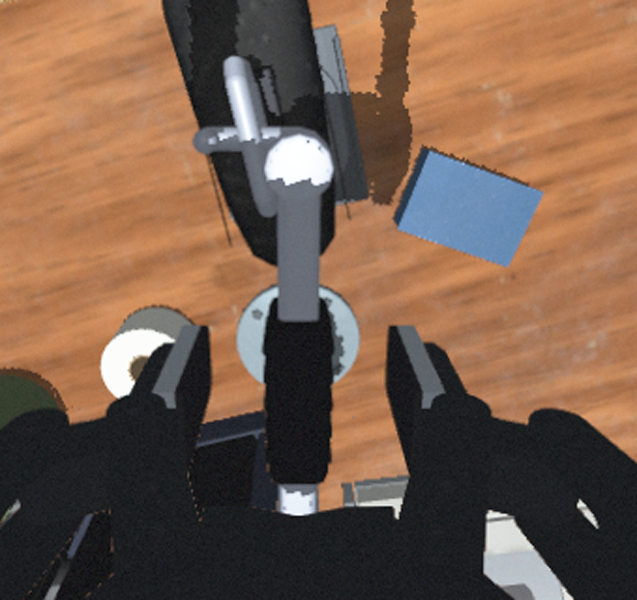

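The fingers are clear at both sides and the arm stays down with the bar in the trough. Now I'll retreat upward and verify.

{"method": "drive_tool", "body": {"series": [[[0,-1,0],0],[[0,-2.5,0],0],[[0,-4.5,0],0],[[0,-6.5,0],0],[[0,-8.5,0],0],[[0,-10.5,0],0],[[0,-12,0],0],[[0,-12,0],0],[[0,-12,0],0]]}}

```text
clock: 19.32
eef_pos: [494.6, -45.4, 388.6]
eef_rot: [-1.333, -0.99, 0.991]
ft_force: [0.6, 0.4, 0.5]
finger_gap: 0.601
```

```bash
python3 look.py w7 && python3 - <<'E'
from h import *
s=arm.read_state();print(s['ft_force'],s['finger_gap'])
T=np.load('w7_T.npy');d=np.load('w7_d.npy');c=cam('wrist',T);im=cv2.imread('pics/w7.png')
vs,us=np.mgrid[60:300,150:350];P=cloud(c,d,us.ravel(),vs.ravel());h=P[(P[:,2]>270)&(P[:,2]<330)&(np.linalg.norm(P[:,:2]-[494.8,-45.5],axis=1)<25)]
print('grip top z',np.percentile(h[:,2],[20,50,80]),len(h),'expected ~',350-52)
p=arm.snapshot('side')[0];a=cv2.resize(p[135:235,190:300],(440,400),interpolation=cv2.INTER_CUBIC);b=cv2.resize(im[40:200,180:320],(350,400));cv2.imwrite('pics/c7.png',np.hstack([a,b]))
E
```

```text
19.325 [[0.289, -0.001, -0.957, 494.553], [0.957, 0.0, 0.289, -45.389], [0.0, -1.0, 0.001, 388.559], [0.0, 0.0, 0.0, 1.0]] [-0.34 -0.1   1.56  0.    1.69 -1.61]
[-0.22556219  0.04067059 -0.0695467 ] 0.593754014135271
grip top z [296.52649625 298.01060624 298.78833415] 1062 expected ~ 298
```

View pics/c7.png

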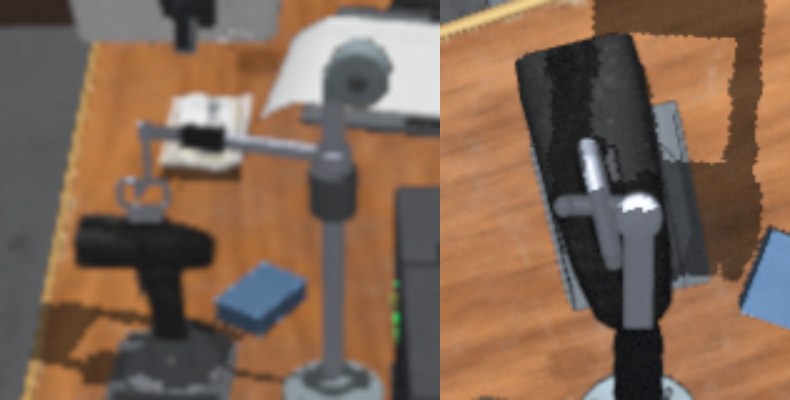

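```bash
python3 -c "
from station import arm
print(arm.hand_in())"
```

```text
the job is handed in; nothing more can be done
None
```

The retractor is hooked onto the scanner's loop, the gripper has let go, and the job is handed in; it reports no verdict. The clock read about 19.4 s of the 46 s allowed.

**What I did:** I took the hook arm by its grip and swung it over the loop. I lowered the foot until it touched the top bar, which I felt at about z 240.4 mm (the camera had it at about 241 mm). I then swung back, lowered the hook to the middle of the opening, swung it in under the bar and eased it up. Contact came within 0.5 mm of the height I expected.

**Last checks:**
- **Hook:** After release the arm stays about 52 mm below its top stop. In both the side and wrist views the bar lies in the trough, near the middle of the foot.
- **Gripper:** It is about 12 cm above where it let go, and the wrist force reads about zero.

**Less certain:**
- **Push on the loop:** I eased up slightly too far and the gripper was still pulling up about 6 N when I let go. The hook's push on the loop was then about 13 N by my estimate, under the 20 N limit; one back-off step did not reduce it. The force between hook and bar was not measured directly.
- **Other things on the desk:** None looked moved in the camera views, but I did not measure them.

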